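# Open the microcentrifuge

### The arm

A 7-joint arm with a two-finger parallel gripper is mounted at the origin on the work surface. World frame = base frame: x ahead of the robot, y to its left, z up, the work surface at z = 0. Lengths are in m, angles in rad, forces in N, time in s.
With the tool pointing down it reaches from about 0.4 to 0.875 m from the base axis. Payload 6.5 kg.
Tool frame: the origin (TCP) lies at the centre of the arm's flange, where the gripper is bolted on; the fingertips stand 166 mm ahead of it and the grasp point (between the pads) lies grip_point_offset ahead of it (grip_point_offset is the distance from the TCP to the grasp point, in m); z points along the fingers, y is the direction in which the jaws open and shut (so a half turn about z gives the same grasp; the last joint's range is limited). The gripper opens to 88 mm and grips with 3 to 60 N. Pads are 18 mm wide; open, the fingers measure 123 mm over their backs; the gripper's body (75 mm by 187 mm) begins 45 mm behind the grasp point.
Start: joints at [1.192, 0.536, -0.004, 1.538, 0.003, 1.067, -0.071], TCP at [0.2, -0.618, 0.405] pointing down, gripper open.
Joint ranges: [-2.7, 2.7], [-0.37, 2.16], [-1.27, 1.26], [0.24, 2.4], [-1.31, 4.45], [0.19, 1.91], [-2.76, 2.76]. Speed limits (rad/s): [2.39, 2.39, 3.14, 3.14, 3.14, 3.14, 3.14].

### API

Orientations are given as a unit quaternion [x, y, z, w].
In Python, from rig import get_state, grab_frame, sign_off, outline_of, spot_point, grip_point_offset gives the robot as it stands.
- The arm moves only by the shell command python3 -m pendant 'ROWS' [FORCE]. ROWS is JSON, a list of rows, each an object of numbers: "jaw": the opening, from -1 (shut) to 1 (fully open); "dx", "dy", "dz": the shift along the world's x, y, z in mm; "roll": the turn about the world's z in degrees. A call has 1 to 20 rows; each row shifts and turns the pose as measured when the row begins; what a row does not reach is not made up. A row lasts 1/8 s, in which the tool goes at most 62.5 mm and 10.7 degrees, less where a joint would pass 70% of its speed; a pose out of reach is approached as far as the arm can. A call is refused whole if a number of a shift passes 62.5 or a number of a turn 10.7, either way. A call with a gripper value outside its range is refused whole. The fingers move at their own pace and stop on an object; FORCE is the grip in N (left out, the last holds). Time passes only in rows, so rows that do not move let the fingers close. It gives the time, the measured TCP pose, the force and the opening at its end, in the units of the state.
- get_state(): the state, without advancing time (a new reading comes with each control period).
- grab_frame(name): name is "side" or "top" or "wrist"; returns a dict with "image" (384x512x3 uint8, red, green, blue), "fx", "fy", "cx", "cy" (pixels), "R" (3x3) and "t" (3): a world point X has camera coordinates R X + t; the wrist camera has in their place "T_tool_cam" (4x4, takes a point from camera to tool coordinates, whose origin is the TCP and whose axes are the flange's). Camera axes: x right, y down, z forward; pixel columns grow to the right and rows downward; lengths in m; the calibration is good to about 2 mm. A picture is of the moment at which its call begins: read the wrist's pose just before it. There is no depth.
- sign_off(): hands the job in, once; it reports no verdict.
Trained networks look in a picture, given as the dict that the camera call returned (one of the last four; its "shot" number tells which), for a name from the list of things; names that differ only in an ending like _2 or _b are one class to them, and where a whole thing is asked for, a point or a joint stands for the part that bears it (a point fixed in the world has none). Each returns a list of dicts, best first, with "p" (0 to 1); they miss things now and then, are a little off and sometimes report something else, mostly with a low value. They report only what shows in the picture. A call takes as long as a camera call.
- outline_of(picture, target): "pixels" (384x512 bool, what is visible of it) and "centre" ([column, row] as shares, 0 to 1, of the picture: columns of its width, rows of its height, amid what is visible of it).
- spot_point(picture, target): "centre" ([column, row] as shares, 0 to 1, of the picture: columns of its width, rows of its height: a listed point, or the origin of a listed thing).
The state is a dict: "t": time; "joint_pos": joint angles; "qd": joint speeds; "tau": joint torques, N m; "tcp_pos": TCP position; "tcp_rot": TCP orientation; "ft_force": force on the tool from outside, world axes, zero at the start; "ft_torque": the same for the moment, N m; "opening": opening from 0.0 (shut) to 1.0 (fully open).
Only numpy, scipy, OpenCV 4.12 (cv2) and the standard library are available. Lean on these libraries where they do the work, as an engineer would, in place of code of your own. Each camera call takes 0.05 s, during which the arm holds its last target. There are 200 camera calls.

### The job

The microcentrifuge has stopped: open it so that its tubes can be unloaded. Press down the blue release tab at its front, let the lid spring up by itself, then push the lid smoothly back, without gripping it or flinging it, until it stands fully open on its stop and stays there. Do not shift or tip the machine, and leave everything else on the bench where it is.

Things in the scene. Friction and masses are not known exactly. Their poses are not given: they have to be found in the camera images.
- centrifuge: white microcentrifuge standing loose on rubber feet, 3.4 kg: case 190 mm deep (its x), 160 wide (its y), 95 high; 124 high with the lid closed. Origin at the centre of its underside, z up; its -x face is the front, with tab, display and buttons, and looks roughly towards the robot. The lid is hinged along the top of the back
- tab (a joint): release tab: blue sprung paddle, 44 mm wide, 6 thick, sticking out 31 mm from the middle of the front face, top 76 mm above the bench. It rocks about an axis along the machine's y, 31 mm behind tab_pad. 0 rad = up, 0.30 = lower stop (tab_pad 9 mm down); 2 N to start, 5 N at the stop. The lid comes free at about 0.2 rad, so press to the stop; it springs back when let go
- tab_pad (a point): the spot to press: top face of the tab, mid-width, 18 mm in front of the case; moves with the tab; its axes are parallel to the machine's while the tab is up
- lid (a joint): lid, 0.28 kg: white rim 172 mm from hinge to front edge, 156 wide, 8 thick, clear dome on top; flat underside but for a steel catch under the front's middle (24 mm wide, 15 deep, 8 to 18 mm from the edge). 0 rad = latched, grows as it opens. Freed, sprung pins lift it to 0.55 rad, where it rests loose; let go below 1.4 it falls back there; past 1.6 its weight takes it to its stop, 1.80 = fully open
- lid_edge (a point): middle of the lid's lower front edge; moves with the lid. Closed: 98 mm above the bench, 92 mm in front of the machine's centre, 3 mm behind the case's front face. About 190 mm above the bench when sprung up, 267 mm when fully open
- lid_hinge (a point): middle of the hinge axis of the lid, fixed on the machine, 80 mm behind its centre and 100 mm above the bench; the axis runs along the machine's y
- lid_top: upper face of the lid (clear dome and grey front strip); origin at the middle of the hinge axis, turns with the lid
- lid_under: underside of the lid; origin at the middle of the hinge axis, turns with the lid
- blue_bottle: closed blue plastic bottle, 60 mm diameter, 200 mm tall; origin at the centre of its underside; loose, to be left alone
- beaker: empty glass beaker, 70 mm diameter, 90 mm tall; origin at the centre of its underside; loose, to be left alone
- vial: small amber vial with a white cap, 28 mm diameter, 55 mm tall; origin at the centre of its underside; loose, to be left alone
- black_cap: loose black bottle cap lying on the bench, 40 mm diameter, 18 mm tall; origin at the centre of its underside; loose, to be left alone
- pen: pen lying on the bench, 137 x 10 x 10 mm, long along its x; origin under its middle; loose, to be left alone
- gas_meter: black hand-held gas meter lying on its back, 126 x 62 x 37 mm, long along its x; origin at the centre of its underside; loose, to be left alone
- tube_rack: orange tube rack holding a few small capped tubes, 60 x 160 x 42 mm, long along its y; origin at the centre of its underside; loose, to be left alone

How it is judged:
By the outcome, as a careful person would: the job done as asked, in the order asked, and still so for the second after the job is handed in, with the robot touching nothing.
It also fails if it takes over 58 s, if anything falls off the work surface, if the arm or the gripper's body presses on something with over 40 N, if the wrist force passes 120 N, or if a joint passes its speed limit or range.

## Working session

There is one attempt and no reset: what is moved stays moved. The work goes in short steps, Python scripts to look and compute and a shell command to move; the robot and the scene stay as the last step left them, time stands still between calls to the robot, and variables do not carry over. Pictures are saved under pics/ and viewed, on a budget of 10 in all, crops included, one or two more only if the job needs it, and the job is handed in when it is done.

```bash
mkdir -p pics; cat > h.py <<'E'
import numpy as np, cv2
from rig import *
def px(f,n):
    r=spot_point(f,n)
    return [(round(a['p'],2),np.array(a['centre'])*[512,384]) for a in r[:2]]
def proj(f,X):
    c=f['R']@np.array(X)+f['t']; return np.array([f['fx']*c[0]/c[2]+f['cx'],f['fy']*c[1]/c[2]+f['cy']])
def ray(f,p):
    d=np.array([(p[0]-f['cx'])/f['fx'],(p[1]-f['cy'])/f['fy'],1.]); R=np.array(f['R']); return -R.T@f['t'], R.T@d
def onz(f,p,z):
    o,d=ray(f,p); return o+d*(z-o[2])/d[2]
def tri(a,b):
    A=np.zeros((3,3));y=np.zeros(3)
    for f,p in (a,b):
        o,d=ray(f,p); d/=np.linalg.norm(d); P=np.eye(3)-np.outer(d,d); A+=P; y+=P@o
    return np.linalg.solve(A,y)
E
python3 - <<'E'
from h import *
s=get_state(); print(s['t'],s['tcp_pos'],s['tcp_rot'],s['opening'],grip_point_offset)
F={n:grab_frame(n) for n in ('side','top')}
ims=[]
for n,f in F.items():
    cv2.imwrite(f'pics/{n}0.png',f['image'][:,:,::-1])
for n in ['centrifuge','tab_pad','lid_edge','lid_hinge','blue_bottle','beaker','vial','black_cap','pen','gas_meter','tube_rack']:
    a=px(F['side'],n); b=px(F['top'],n)
    print(n,a[:1],b[:1], tri((F['side'],a[0][1]),(F['top'],b[0][1])).round(4) if a and b else '')
    z={'tab_pad':.076,'lid_edge':.098,'lid_hinge':.1}.get(n,0)
    for f,q in ((F['side'],a),(F['top'],b)):
        if q: print('   ',onz(f,q[0][1],z).round(4))
E
```

```text
0.0 [ 0.19990609 -0.6181565   0.40387546] [ 9.87788350e-01  1.55799428e-01 -2.17850627e-04 -8.15713123e-04] 1.0019507712961122 0.1473
centrifuge [(0.69, array([256.9216, 191.3088]))] [(0.91, array([244.7872, 190.3872]))] [0.5719 0.0746 0.0044]
    [0.569  0.0785 0.    ]
    [0.5759 0.0746 0.    ]
tab_pad [(0.52, array([216.32  , 174.9888]))] [(0.49, array([239.9232, 230.8992]))] [0.4611 0.087  0.0763]
    [0.4587 0.0873 0.076 ]
    [0.4636 0.0869 0.076 ]
lid_edge [(0.7, array([222.9248, 166.5024]))] [(0.97, array([240.7936, 223.7952]))] [0.4797 0.0832 0.1081]
    [0.4793 0.0942 0.098 ]
    [0.4809 0.0835 0.098 ]
lid_hinge [(0.81, array([286.4128, 169.8816]))] [(0.93, array([249.6   , 154.0992]))] [0.6541 0.0582 0.0901]
    [0.6467 0.047  0.1   ]
    [0.657 0.058 0.1  ]
blue_bottle [(0.6, array([290.2016, 248.2944]))] [(0.93, array([320.8192, 172.416 ]))] [ 6.208e-01 -1.396e-01  1.000e-04]
    [ 0.6199 -0.1396  0.    ]
    [ 0.6218 -0.1397  0.    ]
beaker [(0.85, array([279.0912, 143.6928]))] [(0.58, array([174.4896, 156.9024]))] [0.6728 0.2691 0.005 ]
    [0.6728 0.2747 0.    ]
    [0.675  0.2702 0.    ]
vial [(0.56, array([193.4848, 251.2896]))] [(0.66, array([164.8128, 242.6112]))] [ 0.3805  0.4623 -0.714 ]
    [ 0.3738 -0.1044  0.    ]
    [0.4375 0.2952 0.    ]
black_cap [(0.54, array([201.4208, 145.4976]))] [(0.53, array([164.8128, 242.3808]))] [0.4336 0.2913 0.0168]
    [0.4288 0.3117 0.    ]
    [0.4381 0.2952 0.    ]
pen [(0.66, array([245.6064, 293.9904]))] [(0.6, array([128.2048, 218.496 ]))] [ 0.6095  1.1065 -2.1211]
    [ 0.487  -0.2539  0.    ]
    [0.5054 0.3959 0.    ]
gas_meter [(0.92, array([242.7904, 294.6048]))] [(0.73, array([365.8752, 224.7168]))] [ 0.4764 -0.2568  0.0039]
    [ 0.4801 -0.2543  0.    ]
    [ 0.4729 -0.2578  0.    ]
tube_rack [(0.95, array([282.624 , 121.8048]))] [(0.59, array([138.1888, 149.1072]))] [0.7001 0.3687 0.0112]
    [0.7064 0.3837 0.    ]
    [0.6995 0.3721 0.    ]
```

```bash
python3 -c "
import cv2,numpy as np
a=cv2.imread('pics/side0.png');b=cv2.imread('pics/top0.png')
cv2.imwrite('pics/both0.png',np.hstack([a[80:340,110:410],b[80:340,100:400]]))
cv2.imwrite('pics/both0.png',cv2.resize(cv2.imread('pics/both0.png'),(800,347)))"
```

```text
(no output)
```

View pics/both0.png

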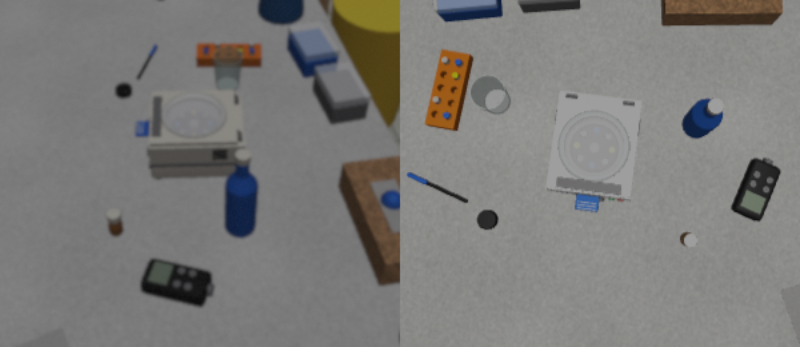

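The side view shows the tab (blue) at about (216,175) and the top view at about (240,231). The machine is yawed about -8°, and there is free bench in front of it. I'll approach to a hover in front of the tab.

```bash
python3 -m pendant '[{"dx":55,"dy":55,"roll":-8.7,"jaw":-1},{"dx":55,"dy":55,"roll":-8.7,"jaw":-1},{"dx":55,"dy":55,"roll":-8.7,"jaw":-1},{"dx":40,"dy":55,"jaw":-1},{"dy":55,"jaw":-1},{"dy":55,"jaw":-1},{"dy":55,"jaw":-1},{"dy":55,"jaw":-1},{"dy":55,"jaw":-1},{"dy":55,"jaw":-1},{"dy":55,"jaw":-1},{"dy":55,"jaw":-1},{"dy":50,"jaw":-1},{"jaw":-1}]' 5
cat > w.py <<'E'
from h import *
from scipy.spatial.transform import Rotation as Ro
def wrist():
    s=get_state(); f=grab_frame('wrist'); T=np.eye(4); T[:3,:3]=Ro.from_quat(s['tcp_rot']).as_matrix(); T[:3,3]=s['tcp_pos']
    M=np.linalg.inv(T@np.array(f['T_tool_cam'])); f['R']=M[:3,:3]; f['t']=M[:3,3]; return s,f
E
python3 - <<'E'
from w import *
s,f=wrist(); print(s['tcp_pos'],Ro.from_quat(s['tcp_rot']).as_matrix()[:,0],s['t'])
for n,z in (('tab_pad',.076),('lid_edge',.098),('lid_hinge',.1),('centrifuge',0)):
    for q in px(f,n)[:1]: print(n,q,onz(f,q[1],z).round(4))
cv2.imwrite('pics/w1.png',f['image'][:,:,::-1])
E
```

```text
[ 0.20004411 -0.61843569  0.40471513] [ 9.51456126e-01  3.07784407e-01 -7.74588220e-06] 1.2invalid input at $[0]: expected keys jaw, dx, dy, dz, roll
```

View pics/w1.png

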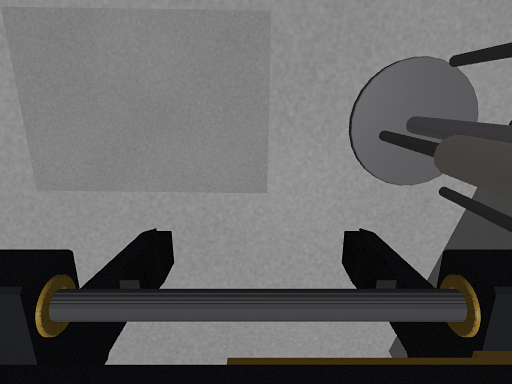

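The call was refused because each row needs all its keys. The wrist view therefore still shows the start pose, with empty bench. Retyping the rows.

```bash
python3 -m pendant '[{"dx":55,"dy":55,"dz":0,"roll":-8.7,"jaw":-1},{"dx":55,"dy":55,"dz":0,"roll":-8.7,"jaw":-1},{"dx":55,"dy":55,"dz":0,"roll":-8.7,"jaw":-1},{"dx":40,"dy":55,"dz":0,"roll":0,"jaw":-1},{"dx":0,"dy":55,"dz":0,"roll":0,"jaw":-1},{"dx":0,"dy":55,"dz":0,"roll":0,"jaw":-1},{"dx":0,"dy":55,"dz":0,"roll":0,"jaw":-1},{"dx":0,"dy":55,"dz":0,"roll":0,"jaw":-1},{"dx":0,"dy":55,"dz":0,"roll":0,"jaw":-1},{"dx":0,"dy":55,"dz":0,"roll":0,"jaw":-1},{"dx":0,"dy":55,"dz":0,"roll":0,"jaw":-1},{"dx":0,"dy":55,"dz":0,"roll":0,"jaw":-1},{"dx":0,"dy":50,"dz":0,"roll":0,"jaw":-1},{"dx":0,"dy":0,"dz":0,"roll":0,"jaw":-1}]' 5
cat > m.py <<'E'
from w import *
s,f=wrist(); X=Ro.from_quat(s['tcp_rot']).as_matrix()[:,0]; print(s['tcp_pos'],np.degrees(np.arctan2(X[1],X[0])),s['t'])
for n,z in (('tab_pad',.076),('lid_edge',.098),('lid_hinge',.1),('centrifuge',0)):
    for q in px(f,n)[:1]: print(n,q,onz(f,q[1],z).round(4))
E
python3 m.py
```

```text
t: 3.2
tcp_pos: [0.3724, 0.0776, 0.4082]
tcp_rot: [0.997, -0.079, 0.006, 0.002]
ft_force: [0.1, -0.1, 0.3]
opening: 0.004
[0.37237046 0.07755096 0.40819644] -9.00755014237874 3.2
tab_pad (0.67, array([234.9056,  92.8896])) [0.4567 0.0845 0.076 ]
lid_edge (0.74, array([229.9904,  65.5104])) [0.4789 0.0834 0.098 ]
```

```bash
python3 -m pendant '[{"dx":30,"dy":5,"dz":-40,"roll":0,"jaw":-1},{"dx":30,"dy":5,"dz":-40,"roll":0,"jaw":-1},{"dx":0,"dy":0,"dz":-35,"roll":0.5,"jaw":-1},{"dx":0,"dy":0,"dz":0,"roll":0,"jaw":-1}]'
cat >> m.py <<'E'
import sys
R=Ro.from_quat(s['tcp_rot']).as_matrix(); tip=np.array(s['tcp_pos'])+R[:,2]*.166
print('tip',tip.round(4), R[:,2].round(3))
im=f['image'][:,:,::-1].copy(); cv2.circle(im,tuple(int(v) for v in proj(f,tip)),3,(0,0,255),-1)
if len(sys.argv)>1: cv2.imwrite(sys.argv[1],im)
E
python3 m.py pics/w2.png
```

```text
t: 3.95
tcp_pos: [0.4358, 0.078, 0.2905]
tcp_rot: [0.996, -0.084, 0.007, 0.003]
ft_force: [0.2, 0.8, 0.4]
opening: 0.005
[0.43581478 0.07800203 0.29053766] -9.631440931539704 3.95
tab_pad (0.81, array([240.4864, 185.8944])) [0.4586 0.0835 0.076 ]
lid_edge (0.73, array([231.3216, 161.3184])) [0.479  0.0839 0.098 ]
centrifuge (0.98, array([238.3872,  23.1936])) [0.5702 0.0681 0.    ]
tip [0.4381 0.0767 0.1246] [ 0.014 -0.008 -1.   ]
```

View pics/w2.png

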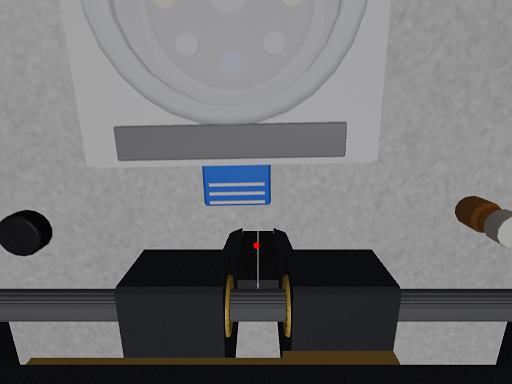

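The tab centre is at column 237, rows 165–205, and the fingertips (red dot) are at (258,245), so the tip has to go left about 10 mm and forward about 8 mm. The yaw matches within 1°.

```bash
python3 -m pendant '[{"dx":8,"dy":10,"dz":-20,"roll":0.8,"jaw":-1},{"dx":0,"dy":0,"dz":-10,"roll":0,"jaw":-1},{"dx":0,"dy":0,"dz":0,"roll":0,"jaw":-1}]';python3 m.py
```

```text
t: 4.58
tcp_pos: [0.4461, 0.0889, 0.2665]
tcp_rot: [0.997, -0.077, 0.014, 0.002]
ft_force: [0.1, -0.3, -0.5]
opening: 0.006
[0.44606572 0.0889457  0.26652966] -8.827643076003055 4.575
tab_pad (0.77, array([261.888 , 217.6896])) [0.4565 0.0839 0.076 ]
lid_edge (0.85, array([257.3824, 193.1136])) [0.4775 0.0833 0.098 ]
centrifuge (0.8, array([261.12 ,  36.096])) [0.5682 0.0662 0.    ]
tip [0.4507 0.088  0.1006] [ 0.028 -0.006 -1.   ]
```

```bash
python3 -m pendant '[{"dx":-6,"dy":-1,"dz":0,"roll":0,"jaw":-1},{"dx":0,"dy":0,"dz":-16,"roll":0,"jaw":-1},{"dx":0,"dy":0,"dz":0,"roll":0,"jaw":-1}]';python3 m.py pics/w3.png
```

```text
t: 5.2
tcp_pos: [0.4396, 0.0877, 0.2513]
tcp_rot: [0.997, -0.077, 0.015, 0.002]
ft_force: [0.0, -0.6, 0.5]
opening: 0.008
[0.43955348 0.08770669 0.25128128] -8.860087528689647 5.2
tab_pad (0.67, array([254.976 , 212.6976])) [0.459  0.0853 0.076 ]
lid_edge (0.57, array([253.9008, 186.3936])) [0.4786 0.0825 0.098 ]
centrifuge (0.71, array([255.6928,  18.0864])) [0.5706 0.0676 0.    ]
tip [0.4445 0.0868 0.0854] [ 0.03  -0.005 -1.   ]
```

View pics/w3.png

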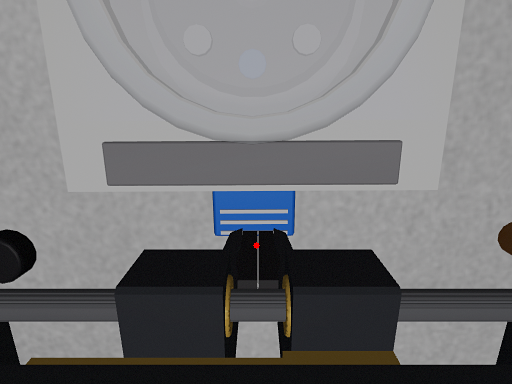

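The fingertips at (257,240) overlap the tab's front end (row 236) by only a few mm, so I'll go 3 mm further forward and then press in steps.

```bash
python3 -m pendant '[{"dx":3,"dy":0,"dz":0,"roll":0,"jaw":-1},{"dx":0,"dy":0,"dz":-10,"roll":0,"jaw":-1},{"dx":0,"dy":0,"dz":-3,"roll":0,"jaw":-1}]'; python3 -m pendant '[{"dx":0,"dy":0,"dz":-3,"roll":0,"jaw":-1}]'; python3 -m pendant '[{"dx":0,"dy":0,"dz":-3,"roll":0,"jaw":-1}]'
```

```text
t: 5.82
tcp_pos: [0.444, 0.0881, 0.2392]
tcp_rot: [0.997, -0.077, 0.017, 0.001]
ft_force: [-3.0, 0.3, 2.6]
opening: 0.006
t: 5.95
tcp_pos: [0.4439, 0.0881, 0.2359]
tcp_rot: [0.997, -0.077, 0.017, 0.001]
ft_force: [-0.8, 0.6, 3.7]
opening: 0.004
t: 6.08
tcp_pos: [0.444, 0.0881, 0.2327]
tcp_rot: [0.997, -0.077, 0.017, 0.001]
ft_force: [-0.5, -0.6, 5.3]
opening: 0.006
```

```bash
python3 -m pendant '[{"dx":0,"dy":0,"dz":-2,"roll":0,"jaw":-1}]'; python3 -m pendant '[{"dx":0,"dy":0,"dz":-2,"roll":0,"jaw":-1}]'; python3 - <<'E'
from w import *
f=grab_frame('side'); print(px(f,'lid_edge'))
cv2.imwrite('pics/s3.png',cv2.resize(f['image'][80:272,100:356,::-1],(768,576)))
E
```

```text
t: 6.2
tcp_pos: [0.4442, 0.0882, 0.2312]
tcp_rot: [0.997, -0.077, 0.017, 0.001]
ft_force: [-6.1, -0.8, 28.2]
opening: 0.004
t: 6.32
tcp_pos: [0.4443, 0.0884, 0.2306]
tcp_rot: [0.997, -0.077, 0.017, 0.002]
ft_force: [-10.8, -1.4, 41.7]
opening: 0.006
[(0.93, array([230.5024, 145.8816]))]
```

View pics/s3.png

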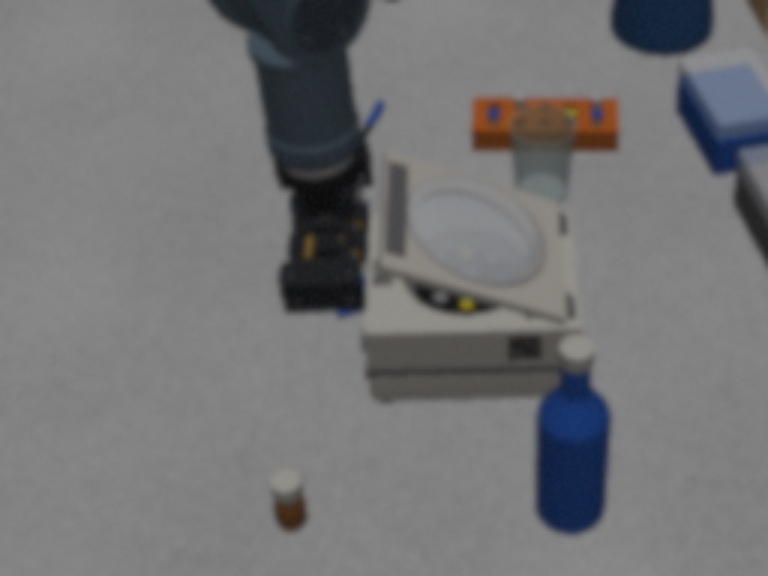

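The lid has sprung up fully: its front edge is at about (390,210) in the crop, clear of the gripper. The tab is at its stop, so I'll release it, back off and open the jaws so the fingers straddle the catch.

```bash
python3 -m pendant '[{"dx":-1,"dy":0,"dz":4,"roll":0,"jaw":-1},{"dx":-4,"dy":0,"dz":14,"roll":0,"jaw":-1},{"dx":-30,"dy":4,"dz":10,"roll":0,"jaw":0.5},{"dx":-20,"dy":3,"dz":40,"roll":0,"jaw":0.5},{"dx":0,"dy":0,"dz":40,"roll":0,"jaw":0.5},{"dx":0,"dy":0,"dz":0,"roll":0,"jaw":0.5}]'
python3 m.py
python3 - <<'E'
from w import *
f=grab_frame('side');g=grab_frame('top'); 
for n in ('lid_edge','lid_hinge','tab_pad','centrifuge'):
    a=px(f,n)[:1];b=px(g,n)[:1];print(n,a,b,tri((f,a[0][1]),(g,b[0][1])).round(4) if a and b else'')
E
```

```text
t: 7.18
tcp_pos: [0.3865, 0.0954, 0.3433]
tcp_rot: [0.997, -0.077, 0.018, 0.002]
ft_force: [1.1, 0.1, -1.5]
opening: 0.434
[0.38652306 0.09544566 0.34325504] -8.849343493201749 7.175
tab_pad (0.56, array([254.0032, 112.5888])) [0.4579 0.0861 0.076 ]
tip [0.3923 0.0943 0.1774] [ 0.035 -0.007 -0.999]
lid_edge [(0.82, array([231.7824, 145.4976]))] [(0.97, array([241.5104, 209.8944]))] [0.5083 0.0781 0.1823]
lid_hinge [(0.93, array([288.512 , 167.3088]))] [] 
tab_pad [(0.5, array([218.3168, 174.6816]))] [(0.53, array([239.3088, 232.3968]))] [0.4621 0.0885 0.0751]
centrifuge [(0.59, array([256.9216, 193.1904]))] []
```

```bash
python3 -m pendant '[{"dx":30,"dy":-4,"dz":-8,"roll":0,"jaw":0.5},{"dx":30,"dy":-4,"dz":-8,"roll":0,"jaw":0.5},{"dx":28,"dy":-4,"dz":0,"roll":0,"jaw":0.5},{"dx":0,"dy":0,"dz":0,"roll":0,"jaw":0.5}]'
python3 m.py pics/w4.png
python3 - <<'E'
from w import *
f=grab_frame('side'); print(px(f,'lid_edge'))
w=cv2.imread('pics/w4.png')
cv2.imwrite('pics/s4.png',np.hstack([cv2.resize(f['image'][100:200,180:320,::-1],(400,286)),cv2.resize(w,(400,286))]))
E
```

```text
t: 8.43
tcp_pos: [0.4764, 0.0829, 0.3243]
tcp_rot: [0.997, -0.077, 0.015, 0.003]
ft_force: [0.5, -0.7, -0.4]
opening: 0.752
[0.47639144 0.08288362 0.324301  ] -8.797326074887419 8.425
tab_pad (0.66, array([253.5936, 230.016 ])) [0.4577 0.0876 0.076 ]
lid_edge (0.75, array([254.3104, 225.792 ])) [0.4694 0.085  0.098 ]
tip [0.4814 0.0816 0.1584] [ 0.03  -0.008 -1.   ]
[(0.83, array([230.2976, 142.5024]))]
```

View pics/s4.png

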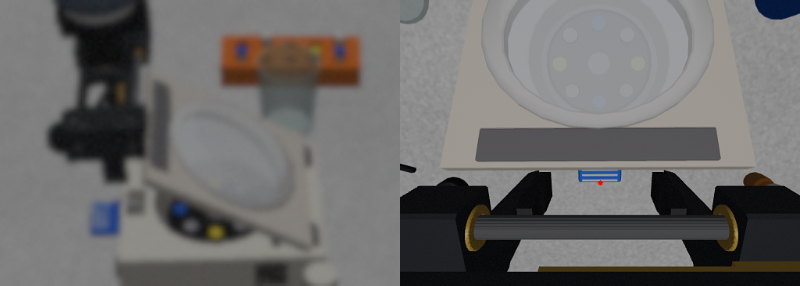

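The fingers straddle the lid's middle just in front of its edge (wrist view row ~170), with the body above the edge. I'll touch, then follow the arc.

```bash
python3 -m pendant '[{"dx":8,"dy":-1,"dz":0,"roll":0,"jaw":0.5},{"dx":5,"dy":-1,"dz":2,"roll":0,"jaw":0.5},{"dx":4,"dy":-1,"dz":4,"roll":0,"jaw":0.5}]'
python3 -m pendant '[{"dx":7,"dy":-1,"dz":10,"roll":0,"jaw":0.5},{"dx":8,"dy":-1,"dz":10,"roll":0,"jaw":0.5},{"dx":9,"dy":-1,"dz":9,"roll":0,"jaw":0.5},{"dx":9,"dy":-2,"dz":9,"roll":0,"jaw":0.5}]'
python3 - <<'E'
from w import *
f=grab_frame('side');g=grab_frame('top'); a=px(f,'lid_edge')[:1];b=px(g,'lid_edge')[:1];print(a,b,tri((f,a[0][1]),(g,b[0][1])).round(4) if a and b else'')
cv2.imwrite('pics/s5.png',cv2.resize(f['image'][70:220,170:330,::-1],(640,600)))
E
```

```text
t: 9.15
tcp_pos: [0.4915, 0.0806, 0.3308]
tcp_rot: [0.997, -0.075, 0.014, 0.003]
ft_force: [-4.3, 2.8, 0.9]
opening: 0.749
t: 9.65
tcp_pos: [0.5258, 0.0753, 0.3715]
tcp_rot: [0.997, -0.075, 0.013, 0.003]
ft_force: [-0.3, 1.3, -1.5]
opening: 0.751
[(0.6, array([242.1248, 131.2896]))] []
```

View pics/s5.png

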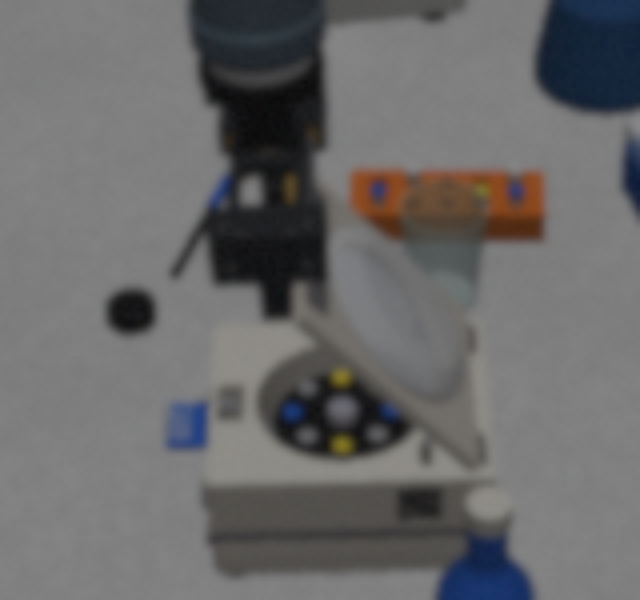

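The lid is following smoothly to about 0.86 rad. The fingers are on its edge with the body clear, and the machine has not moved. Continuing along the arc.

```bash
python3 -m pendant '[{"dx":10,"dy":-2,"dz":8,"roll":0,"jaw":0.5},{"dx":10,"dy":-2,"dz":7,"roll":0,"jaw":0.5},{"dx":11,"dy":-2,"dz":6,"roll":0,"jaw":0.5},{"dx":11,"dy":-2,"dz":6,"roll":0,"jaw":0.5},{"dx":12,"dy":-2,"dz":4,"roll":0,"jaw":0.5},{"dx":12,"dy":-2,"dz":3,"roll":0,"jaw":0.5}]'
python3 - <<'E'
from w import *
s,w=wrist();print(Ro.from_quat(s['tcp_rot']).as_matrix()[:,2])
f=grab_frame('side');print(px(f,'lid_edge'))
H=np.array([.649,.057,.1]);u=np.array([.988,-.154,0])
for t in (1.1,1.2,1.3,1.4,1.5,1.6,1.7,1.8): print(t,proj(f,H-.172*np.cos(t)*u+[0,0,.172*np.sin(t)]).round(1))
cv2.imwrite('pics/s6.png',cv2.resize(f['image'][70:220,170:330,::-1],(640,600)))
E
```

```text
t: 10.6
tcp_pos: [0.5956, 0.0623, 0.4066]
tcp_rot: [0.997, -0.075, 0.013, 0.004]
ft_force: [0.4, 1.2, -0.2]
opening: 0.749
[ 0.02567468 -0.0090868  -0.99962905]
[(0.92, array([275.2   , 118.3104]))]
1.1 [256.6 122.9]
1.2 [262.9 120.6]
1.3 [269.4 118.7]
1.4 [276.2 117.3]
1.5 [283.1 116.5]
1.6 [290.  116.3]
1.7 [296.9 116.6]
1.8 [303.7 117.4]
```

View pics/s6.png

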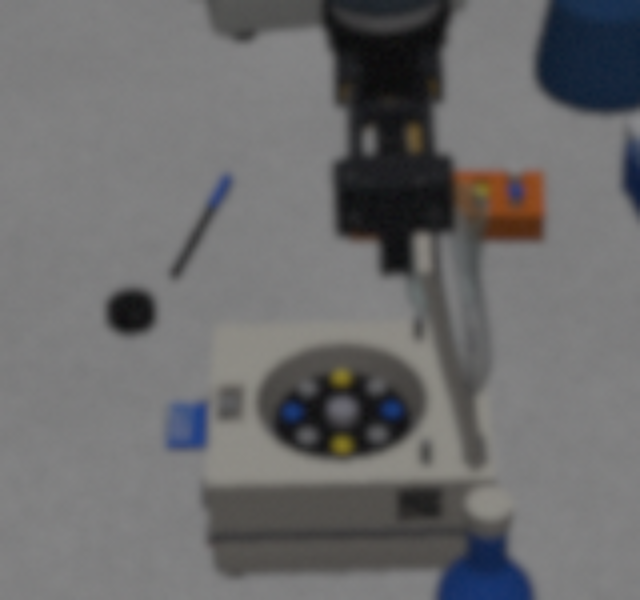

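The lid is at about 1.38 rad with the fingertips 28 mm below its edge. Going on more slowly over the balance point.

```bash
python3 -m pendant '[{"dx":9,"dy":-1.5,"dz":2,"roll":0,"jaw":0.5},{"dx":8,"dy":-1,"dz":1,"roll":0,"jaw":0.5},{"dx":7,"dy":-1,"dz":0,"roll":0,"jaw":0.5},{"dx":6,"dy":-1,"dz":0,"roll":0,"jaw":0.5},{"dx":5,"dy":-1,"dz":0,"roll":0,"jaw":0.5},{"dx":5,"dy":-1,"dz":0,"roll":0,"jaw":0.5},{"dx":4,"dy":-1,"dz":0,"roll":0,"jaw":0.5},{"dx":4,"dy":-1,"dz":0,"roll":0,"jaw":0.5}]'
python3 - <<'E'
from w import *
f=grab_frame('side');print(px(f,'lid_edge'))
E
```

```text
t: 11.75
tcp_pos: [0.6457, 0.0533, 0.4087]
tcp_rot: [0.997, -0.075, 0.012, 0.004]
ft_force: [0.0, 0.0, -0.8]
opening: 0.75
[(0.97, array([297.8816, 115.3152])), (0.17, array([216.7808, 173.9904]))]
```

```bash
python3 -m pendant '[{"dx":4,"dy":-1,"dz":0,"roll":0,"jaw":0.5},{"dx":4,"dy":-1,"dz":0,"roll":0,"jaw":0.5},{"dx":2,"dy":0,"dz":0,"roll":0,"jaw":0.5},{"dx":2,"dy":0,"dz":0,"roll":0,"jaw":0.5}]'
python3 - <<'E'
from w import *
f=grab_frame('side');print(px(f,'lid_edge'))
E
```

```text
t: 12.35
tcp_pos: [0.6584, 0.0511, 0.4087]
tcp_rot: [0.997, -0.075, 0.012, 0.004]
ft_force: [0.5, 0.5, 0.6]
opening: 0.753
[(0.64, array([303.9232, 118.5024]))]
```

Now at about 1.80 rad with no force on the fingers. Withdrawing to the front and checking.

```bash
python3 -m pendant '[{"dx":-8,"dy":1,"dz":0,"roll":0,"jaw":0.5},{"dx":-25,"dy":4,"dz":0,"roll":0,"jaw":0.5},{"dx":-50,"dy":8,"dz":0,"roll":0,"jaw":0.5},{"dx":-50,"dy":8,"dz":0,"roll":0,"jaw":0.5},{"dx":-50,"dy":8,"dz":0,"roll":0,"jaw":0.5},{"dx":-50,"dy":5,"dz":0,"roll":0,"jaw":0.5},{"dx":0,"dy":0,"dz":0,"roll":0,"jaw":0.5},{"dx":0,"dy":0,"dz":0,"roll":0,"jaw":0.5},{"dx":0,"dy":0,"dz":0,"roll":0,"jaw":0.5}]'
python3 - <<'E'
from w import *
f=grab_frame('side');g=grab_frame('top')
for n in ('lid_edge','lid_hinge','tab_pad','centrifuge','beaker','blue_bottle','gas_meter','tube_rack','black_cap'):
    a=px(f,n)[:1];b=px(g,n)[:1];print(n,a,b,tri((f,a[0][1]),(g,b[0][1])).round(4) if a and b else'')
cv2.imwrite('pics/s7.png',np.hstack([cv2.resize(f['image'][60:320,120:380,::-1],(400,400)),cv2.resize(g['image'][80:340,100:360,::-1],(400,400))]))
E
```

```text
t: 13.58
tcp_pos: [0.4152, 0.0859, 0.4085]
tcp_rot: [0.997, -0.075, 0.014, 0.004]
ft_force: [-0.7, 0.1, 0.0]
opening: 0.753
lid_edge [(0.66, array([306.9952, 116.1984]))] [(0.64, array([250.4192, 123.4176]))] [0.692  0.0527 0.2676]
lid_hinge [(0.98, array([284.8256, 166.5024]))] [(0.6, array([247.296 , 154.0992]))] [0.6516 0.064  0.0982]
tab_pad [(0.64, array([218.624 , 172.4928]))] [(0.42, array([239.7184, 231.2064]))] [0.4642 0.0871 0.0845]
centrifuge [(0.6, array([254.1056, 193.6896]))] [(0.7, array([244.3776, 190.6944]))] [ 0.5679  0.076  -0.0049]
beaker [(0.56, array([280.576 , 144.3072]))] [(0.69, array([177.8176, 154.9824]))] [0.6761 0.2587 0.0109]
blue_bottle [(0.62, array([291.1744, 247.7184]))] [(0.87, array([321.792, 172.8  ]))] [ 0.6209 -0.1416  0.0044]
gas_meter [(0.67, array([243.2   , 297.4848]))] [(0.57, array([365.1072, 221.7984]))] [ 0.4807 -0.2581 -0.0067]
tube_rack [(0.86, array([281.4976, 122.112 ]))] [(0.83, array([135.8848, 148.416 ]))] [0.7009 0.3773 0.0043]
black_cap [(0.47, array([201.0112, 147.4176]))] [(0.46, array([164.9152, 239.616 ]))] [0.4362 0.2933 0.0076]
```

View pics/s7.png

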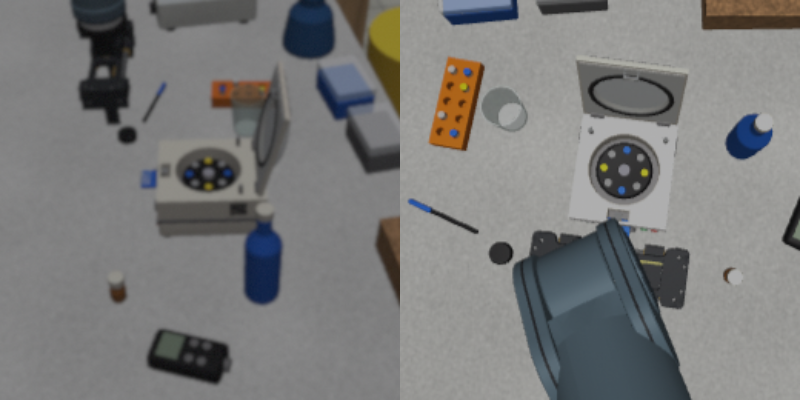

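The lid stands fully open with its edge at z = 0.268. The robot touches nothing, and the machine and everything else are where they were. Handing in.

```bash
python3 -c "from rig import *; print(sign_off())"
```

```text
the job is handed in; nothing more can be done
None
```

The centrifuge is open and I've handed the job in. I pressed the blue tab to its stop with the closed fingers and the lid sprang up by itself. Then I pushed it slowly back with the open fingers on either side of the catch, without gripping it, until it was on its stop, and withdrew to the front. This took about 14 s.

**Last checks:**
- **Lid:** it stayed open after I withdrew. Its front edge measures 267.6 mm above the bench, against 267 mm expected when fully open.
- **Machine:** it reads in the same place as at the start, within the few-mm error of the measurement.
- **Other objects:** the bottle, gas meter, tube rack and black cap read within about 11 mm of their start positions, and the vial and pen look undisturbed in the picture. The beaker's reading differs by about 10 mm; I put these differences down to detection noise, as the robot never went near them.
- **Robot:** it touches nothing, and the force reading is about 0.

**Higher force than planned:** the force rose to about 43 N for one step when the tab reached its stop, well above the 5 N it needs. It acted through the fingertips, was under the 120 N wrist limit, and I released it at once.

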